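# Make up the overnight medicine tray and the morning wash tray

### The arm

A 6-joint arm with a two-finger parallel gripper is mounted at the origin on the work surface. World frame = base frame: x ahead of the robot, y to its left, z up, the work surface at z = 0. Lengths are in mm, angles in rad, forces in N, time in s.
With the tool pointing down it reaches from about 350 to 875 mm from the base axis. Payload 4.2 kg.
Tool frame: the origin (TCP) lies between the finger pads; the fingertips stand 17 mm ahead of it and the grasp point (between the pads) lies 2 mm behind it; z points along the fingers, y is the line along which they close (so a half turn about z gives the same grasp; the last joint's range is limited). The gripper opens to 85 mm and grips with 20 to 120 N. Pads are 22 mm wide; open, the fingers measure 114 mm over their backs; the gripper's body (76 mm by 85 mm) begins 54 mm behind the grasp point. The pads swing forward as they close: fully open they stand 13 mm farther back than shut.
Start: joints at [-1.003, 0.385, 0.008, 0, -1.194, -0.259], TCP at [189.963, -595.41, 248.312] pointing down, gripper open.
Joint ranges: [-3.14, 3.14], [-1.21, 2.06], [-1.07, 1.41], [-3.16, 2.05], [-2.99, -0.16], [-3.1, 3.1]. Speed limits (rad/s): [2.79, 2.79, 3.14, 3.14, 3.14, 3.14].

### API

Orientations are given as a unit quaternion [x, y, z, w].
In Python, from bench import arm gives the robot as it stands.
- The arm moves only by the shell command python3 jog.py 'ROWS' [OPENING]. ROWS is rows parted by semicolons, their numbers by spaces, 1 to 10 of them, each of 6 numbers: dx, dy, dz in mm, then a rotation vector rx, ry, rz in rad; each row is the pose to reach, as a shift and turn from the pose commanded when the command began, along the tool's axes at that moment; what a row does not reach only later rows make up. A row lasts 1/10 s, in which the tool goes at most 50 mm and 0.15 rad, less where a joint would pass 70% of its speed; a pose out of reach is approached as far as the arm can. OPENING is the finger opening in mm, set as the command begins (- or left out keeps the last). The fingers move at their own pace and stop on an object; the grip force is fixed at half the most. Time passes only in rows, so rows that do not move let the fingers close. It prints the time, the measured TCP pose, the force, the opening and the grip force at its end.
- arm.read_state(): the state, without advancing time (a new reading comes with each control period).
- arm.get_image(name): name is "scene" or "side" or "wrist"; returns the picture (480x640x3 uint8, blue, green, red); there is no depth.
- arm.get_calibration(name): a dict with "K" (3x3 intrinsics, pixels), "rvec" (rotation vector, rad) and "tvec" (3), from world to camera coordinates, as OpenCV has them. Camera axes: x right, y down, z forward; pixel columns grow to the right and rows downward; lengths in mm; the calibration is good to about 2 mm. A picture is of the moment at which its call begins: read the wrist's pose just before it. get_calibration takes no time and is no camera call; for the wrist camera it gives the pose at the moment of the call.
- arm.job_done(): hands the job in; it is judged then, once.
The state is a dict: "clock": time; "joints": joint angles; "joint_vel": joint speeds; "joint_efforts": joint torques, N m; "position": TCP position; "ee_rot": TCP orientation; "contact_force": force on the tool from outside, world axes, zero at the start; "wrist_torque": the same for the moment, N m; "gripper_width": finger opening in mm; "grasp_force": force on a finger pad.
Only numpy, scipy, OpenCV 4.12 (cv2) and the standard library are available. Lean on these libraries where they do the work, as an engineer would, in place of code of your own. Each camera call takes 0.05 s, during which the arm holds its last target. There are 200 camera calls.

### The job

Make up the long narrow tray as the medicine kit: lay the pill organiser flat in its long bay, only then lay the tweezer case lengthwise on the middle of the organiser, and at any time stand the roll-on bottle in the small bay. Make up the squarish tray with the soap bar as the wash kit: the face roller lying in its long bay, the toothbrush cup standing in its square bay. Keep cup and bottle upright without dropping them, and leave the cream jar, soap pump and cotton jar where they are.

Things in the scene. Friction and masses are not known exactly. Their poses are not given: they have to be found in the camera images.
- pill_organiser: blue plastic weekly pill organiser, sizes in mm: a flat bar 110 long (own x) x 38 wide (own y) x 26 high with a flat top marked by six cross lines; loose, about 90 g, starts lying flat on the counter with its length within about 15 degrees of left-right (world y). Origin: centre of its underside, z up. Both ends are alike
- tweezer_case: slim dark steel tweezer case, sizes in mm: a bar 95 long (own x) x 22 wide (own y) x 15 high with rounded edges; loose, about 70 g, starts lying flat, length roughly left-right. Origin: centre of its underside, z up. Either end may lead
- rollon_bottle: small amber glass roll-on bottle with a black cap, a plain upright cylinder (mm) 30 in diameter and 75 high; loose, about 80 g, starts standing. Origin: centre of its underside, z up
- toothbrush_cup: white ceramic toothbrush cup, empty, (mm) 60 in outer diameter (56 at the foot), 85 high, wall 4, open at the top; loose, about 200 g, starts standing. Origin: centre of its underside, z up
- face_roller: green jade face roller lying flat, (mm) 120 long: straight handle 12 in diameter along own x, axis 10 above the underside, bare for 70 about the middle; a fixed cross cylinder 20 in diameter at each end (38 wide at +x, 20 wide at -x). Loose, 100 g, does not roll; starts with its length roughly left-right. Origin: on the underside, midway between the cross cylinders, z up. Either end may lead
- med_tray: long narrow bamboo tray fixed to the counter left or right of the stock, (mm) 200 (own x) x 68 (own y); floor 3 thick; rims, divider 4 thick, tops 9 above the counter. Long bay for the organiser: 134 (x) x 60 (y), centre at own x -29, y 0. Small bay for the bottle: 54 (x) x 60 (y), centre at own x +69, y 0. Origin: centre of underside, z up; own x within 17 degrees of world x
- wash_tray: squarish bamboo tray fixed on the other side, (mm) 154 (own x) x 164 (own y); floor 3 thick; rims, dividers 4 thick, tops 9 above the counter. Long roller bay: 146 (x) x 68 (y), centre x 0, y -44. Square cup bay: 84 x 84, centre x -31, y +36. Fixed soap bar 42 x 68, top at 25, fills the bay at x +44, y +36. Origin: centre of underside, z up; own x within 17 degrees of world x
- cream_jar: bystander: small blue lidded cream jar, (mm) 48 in diameter, 40 high, standing among the stock; loose, must stay put. Origin: centre of its underside
- soap_pump: bystander: white soap pump bottle, (mm) 64 in diameter, 150 high with a steel spout at the top that reaches 40 from its axis along own -x, beyond one of the trays; loose, must stay put. Origin: centre of its underside
- cotton_jar: bystander: clear jar with a wooden lid, (mm) 78 in diameter, 101 high, beyond the other tray; loose, must stay put. Origin: centre of its underside

How it is judged:
By the outcome, as a careful person would: the job done as asked, in the order asked, and still so for the second after the job is handed in, with the robot touching nothing.
It also fails if it takes over 120 s, if anything falls off the work surface, if the arm or the gripper's body presses on something with over 40 N, if the wrist force passes 120 N, or if a joint passes its speed limit or range.

## Working session

There is one attempt and no reset: what is moved stays moved. The work goes in short steps, Python scripts to look and compute and a shell command to move; the robot and the scene stay as the last step left them, time stands still between calls to the robot, and variables do not carry over. Pictures are saved under pics/ and viewed, at most 14 in all, crops included, and the job is handed in when it is done.

```bash
ls; mkdir -p pics; python3 - <<'E'
from bench import arm
import cv2
for n in("scene","side"):
    cv2.imwrite(f"pics/{n}0.png",arm.get_image(n)); c=arm.get_calibration(n); print(n,c)
s=arm.read_state(); print(s)
E
```

```text
bench.py
jog.py
pics
scene {'K': array([[531.96935074,   0.        , 314.77996573],
       [  0.        , 531.96935074, 246.10875252],
       [  0.        ,   0.        ,   1.        ]]), 'rvec': array([ 2.39114367,  1.0723437 , -0.2915376 ]), 'tvec': array([-390.17505661, -345.50502166, 1364.12777009])}
side {'K': array([[606.12715198,   0.        , 325.32994848],
       [  0.        , 606.12715198, 237.62263404],
       [  0.        ,   0.        ,   1.        ]]), 'rvec': array([ 0.81776552, -2.64628836,  1.00001358]), 'tvec': array([ 482.9375108 ,  270.41665253, 1108.67562414])}
{'clock': 0.1, 'joints': array([-1.00341233e+00,  3.85434832e-01,  6.76596022e-03, -4.20591622e-04,
       -1.19400134e+00, -2.58593939e-01]), 'joint_vel': array([-0.00112297, -0.00247646,  0.00450624,  0.00122605,  0.00109157,
        0.00014321]), 'joint_efforts': array([-9.62870799e-04, -3.93318808e+01,  1.88928705e+01,  4.19798523e+00,
       -2.63591952e-03,  4.33216215e-06]), 'position': array([ 189.80307369, -594.96922759,  247.36150056]), 'ee_rot': array([-1.53705643e-01,  9.88116218e-01,  9.36623059e-04, -1.97004967e-04]), 'contact_force': array([-0.19330325,  0.51954667,  0.54969403]), 'wrist_torque': array([ 0.00882268, -0.00917887, -0.00383956]), 'grasp_force': 0.0, 'gripper_width': 85.2663934225844}
```
View pics/scene0.png

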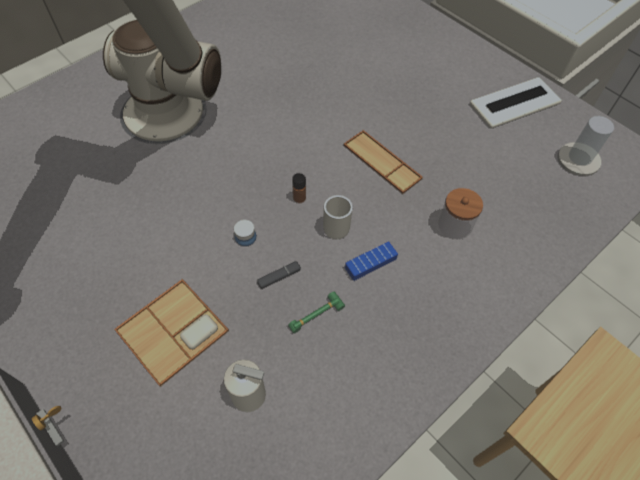

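View pics/side0.png

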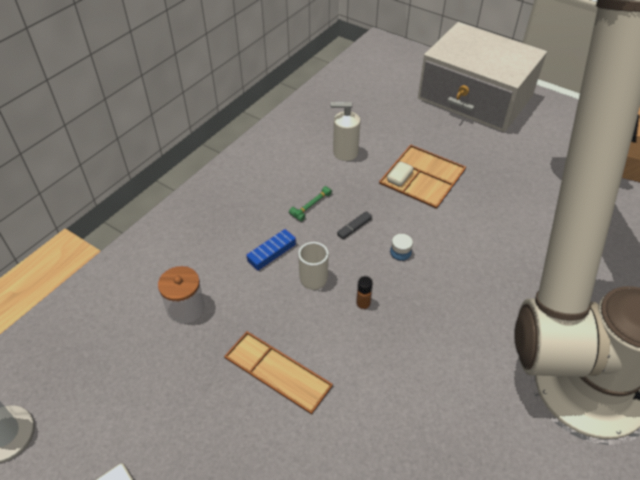

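The scene view shows the wash tray at (172,330), med tray (382,160), organiser (372,260), tweezer case (279,274), roller (317,312), cup (338,217), bottle (299,188), cream jar (245,233), soap pump (244,385) and cotton jar (461,212). The side view agrees, with the organiser at (271,249) and cup at (313,266).

```bash
cat > h.py <<'E'
import cv2, numpy as np
from scipy.spatial.transform import Rotation as R
def ray(c,px,z):
    px=np.asarray(px,float).reshape(-1,2)
    M=cv2.Rodrigues(np.asarray(c["rvec"],float))[0]; t=np.asarray(c["tvec"],float)
    o=-M.T@t
    d=np.c_[px,np.ones(len(px))]@np.linalg.inv(c["K"]).T@M
    return (o+d*((z-o[2])/d[:,2])[:,None])[:,:2]
def proj(c,P): return cv2.projectPoints(np.asarray(P,float).reshape(-1,3),c["rvec"],c["tvec"],c["K"],None)[0].reshape(-1,2)
HSV=dict(blue=((108,150,40),(130,255,255)),green=((45,90,30),(85,255,255)),wood=((5,70,40),(25,255,255)),dark=((0,0,0),(180,90,75)))
def blobs(im,col,amin=60):
    m=cv2.inRange(cv2.cvtColor(im,cv2.COLOR_BGR2HSV),*HSV[col])
    m=cv2.morphologyEx(m,cv2.MORPH_CLOSE,np.ones((5,5)))
    cs=cv2.findContours(m,cv2.RETR_EXTERNAL,cv2.CHAIN_APPROX_NONE)[0]
    return [k[:,0] for k in cs if cv2.contourArea(k)>amin]
def rect(c,k,z):
    (x,y),(w,h),a=cv2.minAreaRect(ray(c,k,z).astype(np.float32))
    if w<h: w,h,a=h,w,a+90
    return np.round([x,y,w,h,(a+90)%180-90],1)
def tool(T,s):  # world delta of TCP -> tool axes
    return R.from_quat(s["ee_rot"]).inv().apply(np.asarray(T)-s["position"])
E
python3 - <<'E'
from h import *; from bench import arm
for n in("scene","side"):
    im=cv2.imread(f"pics/{n}0.png"); c=arm.get_calibration(n)
    print(n,"cam",np.round(-cv2.Rodrigues(c["rvec"])[0].T@c["tvec"]))
    for col,z in(("blue",13),("green",10),("wood",7),("dark",8)):
        for k in blobs(im,col):
            r=rect(c,k,z)
            if 200<np.hypot(*r[:2])<950 and r[2]<350: print(col,k.mean(0).round(),r)
E
```

```text
scene cam [1006. -388.  985.]
blue [371. 259.] [669.4  85.4 108.3  35.1  77.9]
green [335. 301.] [689.  -37.9  32.   15.4  -9.8]
wood [ 45. 417.] [ 507.5 -580.7   48.5   31.3  -79.1]
wood [170. 331.] [ 519.7 -320.1  164.3  156.8  -88.5]
wood [464. 204.] [703.9 349.7  89.   81.7 -49.2]
wood [299. 194.] [437.6  85.5  41.8  27.9 -36.5]
wood [383. 161.] [4.900e+02 3.008e+02 2.027e+02 7.150e+01 1.000e-01]
wood [134.  40.] [-293.3   86.9  142.1   90.9  -10.5]
dark [ 39. 434.] [ 5.109e+02 -5.999e+02  2.736e+02  4.410e+01  1.000e-01]
dark [280. 274.] [566.2 -85.1  95.1  23.6  76.7]
dark [297. 187.] [419.7  97.9  81.8  29.2 -43.4]
dark [516.  99.] [576.3 713.4 173.2  30.7  72.8]
dark [12. 26.] [-569.  -142.3  192.8   59.4   -8.9]
side cam [ 114.  713. 1007.]
blue [270. 249.] [669.7  78.5 114.5  46.9  77.5]
green [297. 213.] [688.1 -42.4  38.6  25.   -7.2]
green [317. 198.] [ 675.5 -104.2   84.3   19.4   87.9]
wood [279. 372.] [4.870e+02 3.004e+02 2.023e+02 7.020e+01 1.000e-01]
wood [363. 299.] [440.   74.8  43.9  26.4 -58.7]
wood [178. 283.] [775.3 256.   89.6  81.4 -48. ]
wood [423. 175.] [ 516.4 -320.6  170.7  157.   -88.6]
wood [635. 147.] [ 135.1 -741.3  311.7   39.3  -74.8]
wood [462.  91.] [ 583.9 -685.4   72.5   30.1  -76.7]
dark [364. 285.] [457.1  42.9  38.9  26.9 -57.9]
dark [355. 228.] [559.8 -83.1  93.7  20.2  75.4]
dark [464.  95.] [ 5.818e+02 -6.734e+02  2.814e+02  1.507e+02 -6.000e-01]
```

```bash
P='-540 473 -85 0 0 -1.044'; python3 jog.py '-180 158 -85 0 0 -0.35;-360 315 -85 0 0 -0.7;-540 473 -85 0 0 -1.044;-540 473 -85 0 0 -1.044;-540 473 -85 0 0 -1.044;-540 473 -85 0 0 -1.044;-540 473 -85 0 0 -1.044;-540 473 -85 0 0 -1.044;-540 473 -85 0 0 -1.044;-540 473 -85 0 0 -1.044'
python3 - <<'E'
from h import *; from bench import arm
s=arm.read_state();print(s["position"],s["ee_rot"],s["joints"],s["clock"])
c=arm.get_calibration("wrist");M=cv2.Rodrigues(c["rvec"])[0];print(c["K"],-M.T@c["tvec"],M)
E
```

```text
clock: 1.1
position: [445.7, -169.8, 311.7]
ee_rot: [-0.626, 0.78, 0.0, 0.0]
contact_force: [1.1, -1.3, -0.2]
gripper_width: 85.3
grasp_force: 0.0
[ 445.72637279 -169.79013874  311.70246523] [-6.26072397e-01  7.79764929e-01  9.40043770e-05  2.88097524e-05] [-2.24331913e-02  8.59730272e-02 -2.29779162e-01 -1.90406739e-04
 -1.25512100e+00 -1.95291894e-01] 1.1
[[359.58474026   0.         314.02895628]
 [  0.         359.58474026 239.96950964]
 [  0.           0.           1.        ]] [ 430.12532075 -237.98263322  437.82954958] [[-9.76253569e-01  2.16630761e-01 -2.87454561e-04]
 [ 2.07985429e-01  9.37662576e-01  2.78443808e-01]
 [ 6.05890292e-02  2.71771975e-01 -9.60452478e-01]]
```

```bash
python3 jog.py '-153 -89 -20 0 0 0;-153 -89 -20 0 0 0;-153 -89 -20 0 0 0;-153 -89 -20 0 0 0;-153 -89 -20 0 0 0;-153 -89 -20 0 0 0;-153 -89 -20 0 0 0'
python3 - <<'E'
from h import *; from bench import arm
c=arm.get_calibration("wrist");im=arm.get_image("wrist");cv2.imwrite("pics/w1.png",im)
import pickle;pickle.dump(c,open("w1.pkl","wb"))
print("cam",np.round(-cv2.Rodrigues(c["rvec"])[0].T@c["tvec"]),arm.read_state()["joint_vel"].round(3))
for col,z in(("blue",13),("green",10),("wood",7),("dark",8)):
    for k in blobs(im,col): print(col,k.mean(0).round(),rect(c,k,z),rect(c,k,26)[:5] if col=="blue" else "")
E
```

```text
clock: 1.8
position: [564.5, -42.4, 331.3]
ee_rot: [-0.626, 0.78, 0.0, -0.0]
contact_force: [0.8, 0.9, 0.4]
gripper_width: 85.4
grasp_force: 0.0
cam [ 549. -111.  457.] [-0.005 -0.004  0.001 -0.001  0.001 -0.001]
blue [256. 300.] [672.   83.1 117.1  38.9  77.6] [668.4  77.5 113.7  37.8  77.6]
green [219. 219.] [689.5 -39.   37.7  20.8 -12.6] 
green [213. 180.] [682.2 -86.1  62.2  10.   82. ] 
green [206. 139.] [ 676.6 -134.1   20.8   19.9   77.4] 
wood [ 95. 447.] [986.5 269.6  31.   14.2   4. ] 
wood [393. 400.] [ 5.145e+02  3.010e+02  1.490e+02  7.750e+01 -1.000e-01] 
wood [ 28. 345.] [1010.2   82.7   95.6   78.7  -90. ] 
wood [428. 265.] [438.   82.1  33.1  30.6 -61.7] 
wood [298.   9.] [ 532.3 -237.5  132.4   30.2  -12.6] 
dark [311. 418.] [ 620.9  255.8 1029.5  315.5  -12.6] 
dark [441. 280.] [423.2 108.5  43.   32.9 -56.4] 
dark [  8. 293.] [9.914e+02 7.000e-01 9.130e+01 3.630e+01 6.380e+01] 
dark [312. 149.] [555.1 -96.1  28.2   6.1  77.4] 
dark [392. 149.] [460.  -74.2  34.6  10.9 -83.7]
```

View pics/w1.png

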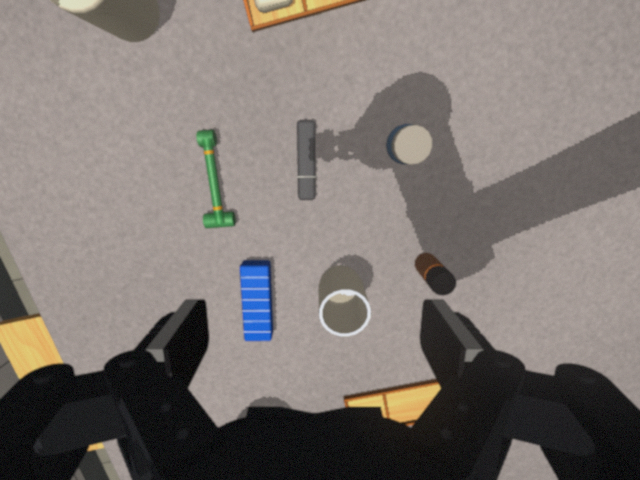

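The wrist view shows roller ends at (219,219) and (206,139), organiser (256,300), case (306,160), cup rim (345,312), bottle cap (440,281), and cream jar lid (410,145).

```bash
python3 - <<'E'
from h import *; from bench import arm; import pickle
cw=pickle.load(open("w1.pkl","rb")); cs,cd=arm.get_calibration("scene"),arm.get_calibration("side")
W=cv2.imread("pics/w1.png");S=cv2.imread("pics/scene0.png");D=cv2.imread("pics/side0.png")
def roi(im,x,y,r,lo,hi):
    m=np.zeros(im.shape[:2],np.uint8);m[y-r:y+r,x-r:x+r]=cv2.inRange(cv2.cvtColor(im,cv2.COLOR_BGR2HSV),lo,hi)[y-r:y+r,x-r:x+r]
    return max((k[:,0] for k in cv2.findContours(m,0,1)[0]),key=cv2.contourArea)
# case in wrist: darker than shadow
k=roi(W,306,160,50,(0,0,0),(180,255,88));print("case w",rect(cw,k,8))
# cup rim (bright ring) wrist
k=roi(W,345,312,32,(0,0,205),(180,60,255));p=ray(cw,k,85);print("cup w",cv2.minEnclosingCircle(p.astype(np.float32)))
# black caps
for n,im,c,x,y,r in(("w",W,cw,440,281,22),("s",S,cs,299,180,14),("d",D,cd,364,283,14)):
    k=roi(im,x,y,r,(0,0,0),(180,255,42));(u,v),(a,b),t=cv2.minAreaRect(k.astype(np.float32));print("cap",n,(u,v),(a,b),ray(c,[u,v],67))
    k=roi(im,x,y+(-8 if n=='w' else 12),24,(2,120,30),(20,255,255));print(" amber",k.min(0),k.max(0),k.mean(0),ray(c,k.mean(0),28))
# manual pixels: cup rim centre, pump/jar
for n,c,px,z in(("cup s",cs,(338,208),85),("cup d",cd,(313,254),85),("pump s",cs,(244,371),115),("pump d",cd,(346,118),115),("cotton s",cs,(463,204),101),("cotton d",cd,(180,283),101),("cream s",cs,(245,228),40),("cream d",cd,(402,242),40)): print(n,ray(c,px,z).round(1))
E
```

```text
case w [553.1 -98.6  64.4  16.1 -89.6]
cup w ((557.1983642578125, 87.54639434814453), 29.159408569335938)
cap w (435.9654235839844, 272.68511962890625) (10.117647171020508, 21.882352828979492) [[443.77408495  69.24316911]]
 amber [419 255] [442 279] [428.15  264.525] [[441.55248331  74.0084869 ]]
cap s (298.5, 181.0) (14.0, 11.0) [[442.72756693  78.77282095]]
 amber [299 188] [304 190] [301.72727273 189.45454545] [[441.95509449  88.18646919]]
cap d (364.5, 285.0) (11.0, 16.0) [[436.14177611  83.72777865]]
 amber [358 291] [370 307] [363.29166667 298.6875    ] [[433.81960145  87.60455034]]
cup s [[561.8  84.5]]
cup d [[553.8  88.7]]
pump s [[ 717.  -278.6]]
pump d [[ 714.1 -278.1]]
cotton s [[732.7 275.7]]
cotton d [[709.5 297.3]]
cream s [[446.7 -75.8]]
cream d [[439.5 -75.6]]
```

```bash
cat > go.py <<'E'
# go.py X Y Z [toolx_yaw_deg]: prints tool-frame delta from the present pose
import sys; from h import *; from bench import arm
s=arm.read_state(); a=list(map(float,sys.argv[1:]))
q=R.from_quat(s["ee_rot"]); d=q.inv().apply(np.array(a[:3])-s["position"])
x=q.apply([1,0,0]); yaw=np.degrees(np.arctan2(x[1],x[0]))%360
print("delta",d.round(1),"yaw",yaw.round(2),"tilt",q.apply([0,0,1])[:2].round(4),"j6",s["joints"][[0,5]].round(2),"t",s["clock"])
if len(a)>3: print("rz",round(-np.radians((a[3]-yaw+180)%360-180),3))
E
python3 jog.py '-72 -38 60 0 0 0;-145 -76 120 0 0 0;-145 -76 190 0 0 0;-145 -76 241 0 0 0;-145 -76 241 0 0 0;-145 -76 241 0 0 0;-145 -76 241 0 0 0;-145 -76 241 0 0 0;-145 -76 241 0 0 0;-145 -76 241 0 0 0' 62
python3 go.py 670.5 82 26 257.6; python3 - <<'E'
from bench import arm; import cv2
cv2.imwrite("pics/w2.png",arm.get_image("wrist"))
E
```

```text
clock: 2.85
position: [672.2, 83.0, 94.5]
ee_rot: [-0.626, 0.78, -0.001, 0.003]
contact_force: [-0.0, 0.7, 1.5]
gripper_width: 62.1
grasp_force: 0.0
delta [ 1.5  1.8 68.5] yaw 257.47 tilt [0.0059 0.0018] j6 [ 0.36 -0.58] t 2.85
rz -0.002
```

View pics/w2.png

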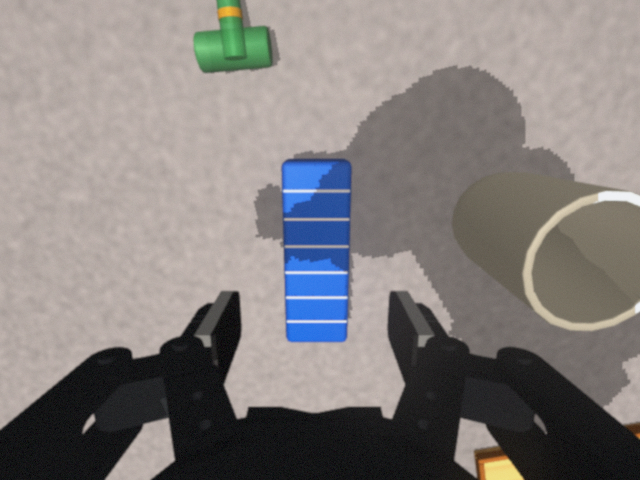

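The organiser sits centred between the fingers at column 317, its top face running from row 160 to 341; the cup rim is at right, clear of the finger.

```bash
python3 - <<'E'
from h import *; from bench import arm
c=arm.get_calibration("wrist"); p=ray(c,[(317,160),(317,341),(283,245),(350,245)],26); print(p.round(1),p[:2].mean(0),p[2:].mean(0),np.linalg.norm(p[0]-p[1]),np.linalg.norm(p[2]-p[3]))
E
```

```text
[[657.9  27.3]
 [681.2 133.3]
 [686.7  69.1]
 [649.8  77.2]] [669.55403675  80.33196916] [668.26848086  73.14163668] 108.51979209817797 37.837804845938834
```

```bash
python3 jog.py '3 2 25 0 0 0;3 2 50 0 0 0;3 2 68.5 0 0 0;3 2 68.5 0 0 0;3 2 68.5 0 0 0;3 2 68.5 0 0 0'; python3 jog.py '0 0 0 0 0 0;0 0 0 0 0 0;0 0 0 0 0 0;0 0 0 0 0 0;0 0 0 0 0 0;0 0 0 0 0 0' 30 ; python3 jog.py '0 0 -20 0 0 0;0 0 -60 0 0 0;0 0 -100 0 0 0;0 0 -124 0 0 0;0 0 -124 0 0 0;0 0 -124 0 0 0'; python3 go.py 459.5 300.6 150 180
```

```text
clock: 3.5
position: [669.6, 81.2, 24.4]
ee_rot: [-0.626, 0.78, -0.001, 0.002]
contact_force: [-0.3, -0.4, -0.5]
gripper_width: 62.5
grasp_force: 0.0
clock: 4.1
position: [669.4, 81.3, 23.8]
ee_rot: [-0.626, 0.78, -0.001, 0.001]
contact_force: [-1.0, 0.8, 5.7]
gripper_width: 36.6
grasp_force: 62.8
clock: 4.7
position: [667.7, 81.0, 145.8]
ee_rot: [-0.626, 0.78, 0.0, -0.0]
contact_force: [-0.0, 0.6, -2.4]
gripper_width: 36.7
grasp_force: 62.1
delta [-169.3  250.9   -4. ] yaw 257.48 tilt [-0.0007  0.0007] j6 [ 0.36 -0.58] t 4.7
rz 1.352
```

```bash
python3 jog.py '-34 50 -4 0 0 .15;-68 100 -4 0 0 .3;-102 150 -4 0 0 .45;-136 200 -4 0 0 .6;-169 251 -4 0 0 .75;-169 251 -4 0 0 .9;-169 251 -4 0 0 1.05;-169 251 -4 0 0 1.2;-169 251 -4 0 0 1.352;-169 251 -4 0 0 1.352';python3 jog.py '0 0 0 0 0 0;0 0 0 0 0 0;0 0 0 0 0 0';python3 go.py 459.5 300.6 50 180; python3 - <<'E'
from h import *; from bench import arm
c=arm.get_calibration("wrist");im=arm.get_image("wrist");cv2.imwrite("pics/w3.png",im)
import pickle;pickle.dump(c,open("w3.pkl","wb"))
for k in blobs(im,"wood"): print(k.min(0),k.max(0),rect(c,k,7))
E
```

```text
clock: 5.7
position: [458.4, 299.6, 147.8]
ee_rot: [0.001, 1.0, -0.002, -0.002]
contact_force: [0.8, -0.2, -0.8]
gripper_width: 36.8
grasp_force: 62.1
clock: 6.0
position: [459.5, 299.8, 149.2]
ee_rot: [-0.001, 1.0, -0.001, -0.001]
contact_force: [-0.6, 0.2, -1.0]
gripper_width: 37.1
grasp_force: 62.1
delta [-0.1  0.9 99.2] yaw 180.08 tilt [-0.0012 -0.0013] j6 [ 0.87 -2.44] t 6.0
rz 0.001
[  0 185] [ 48 232] [439.6  75.9  47.   30.3 -73.1]
[268 136] [362 177] [403.2 301.1  68.6  29.1 -90. ]
```

View pics/w3.png

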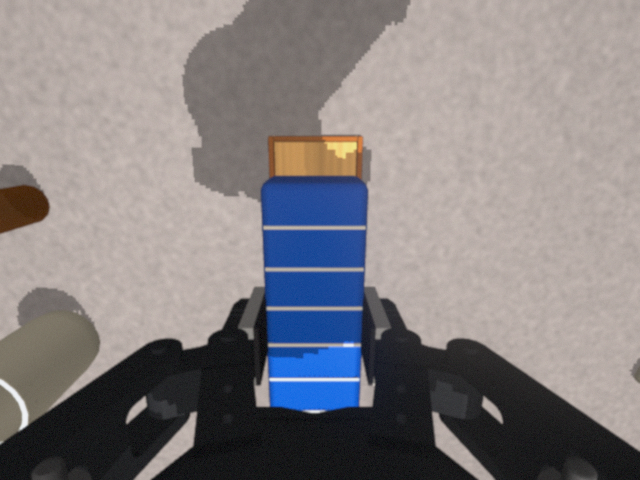

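The wrist view shows the tray's near end at (268–362, 136) square under the held organiser, aligned with its axis.

```bash
python3 jog.py '0 1.2 45 0 0 0;0 1.2 85 0 0 0;0 1.2 110 0 0 0;0 1.2 110 0 0 0;0 1.2 118 0 0 0;0 1.2 121.5 0 0 0;0 1.2 121.5 0 0 0;0 1.2 121.5 0 0 0'; python3 jog.py '0 0 0 0 0 0;0 0 0 0 0 0;0 0 0 0 0 0' 47; python3 jog.py '0 0 -30 0 0 0;0 0 -80 0 0 0;0 0 -130 0 0 0;0 0 -180 0 0 0;0 0 -200 0 0 0;0 0 -200 0 0 0;0 0 -200 0 0 0'
python3 - <<'E'
from h import *; from bench import arm; import pickle
for n in("side","wrist"):
    c=arm.get_calibration(n);im=arm.get_image(n);cv2.imwrite(f"pics/{n}4.png",im)
    for k in blobs(im,"blue"): print(n,k.mean(0),rect(c,k,16))
E
python3 go.py 563 -84 200 256
```

```text
clock: 6.85
position: [460.3, 301.9, 29.6]
ee_rot: [-0.0, 1.0, 0.001, 0.001]
contact_force: [0.2, -0.4, -0.7]
gripper_width: 36.3
grasp_force: 62.1
clock: 7.15
position: [460.0, 301.6, 29.0]
ee_rot: [-0.0, 1.0, 0.0, 0.0]
contact_force: [-0.1, 0.6, 1.3]
gripper_width: 46.9
grasp_force: 0.0
clock: 7.85
position: [459.4, 301.2, 228.4]
ee_rot: [-0.0, 1.0, 0.0, -0.0]
contact_force: [-0.8, -0.6, -0.6]
gripper_width: 46.8
grasp_force: 0.0
side [289.625      375.36764706] [ 4.595e+02  3.006e+02  1.112e+02  4.030e+01 -3.000e-01]
wrist [315.26013514 212.84797297] [ 4.613e+02  3.025e+02  1.113e+02  3.680e+01 -1.000e-01]
delta [-103.8 -384.7   27.5] yaw 180.03 tilt [-0.0026 -0.0023] j6 [ 0.88 -2.45] t 7.95
rz -1.326
```

View pics/wrist4.png

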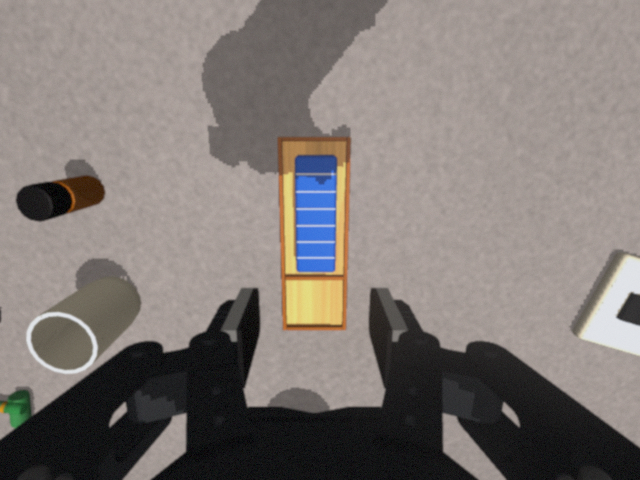

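The organiser lies flat inside the long bay (296–337, 155–272), and the small bay at (315,302) is free.

```bash
python3 jog.py '-13 -48 30 0 0 -.15;-26 -96 30 0 0 -.3;-39 -144 30 0 0 -.45;-52 -192 30 0 0 -.6;-65 -240 30 0 0 -.75;-78 -288 30 0 0 -.9;-91 -336 30 0 0 -1.05;-104 -385 30 0 0 -1.2;-104 -385 30 0 0 -1.326;-104 -385 30 0 0 -1.326' 55;python3 jog.py '0 0 50 0 0 0;0 0 100 0 0 0;0 0 100 0 0 0;0 0 100 0 0 0';python3 go.py 563 -84 20 256; python3 - <<'E'
from h import *; from bench import arm; import pickle
c=arm.get_calibration("wrist");im=arm.get_image("wrist");cv2.imwrite("pics/w5.png",im);pickle.dump(c,open("w5.pkl","wb"))
E
```

```text
clock: 8.95
position: [563.9, -87.5, 196.1]
ee_rot: [-0.615, 0.788, 0.001, -0.002]
contact_force: [0.0, 0.1, -1.3]
gripper_width: 54.8
grasp_force: 0.0
clock: 9.35
position: [563.8, -83.8, 97.7]
ee_rot: [-0.616, 0.788, 0.001, -0.002]
contact_force: [1.2, -0.2, 0.5]
gripper_width: 55.3
grasp_force: 0.0
delta [ 0.2  0.5 77.7] yaw 256.07 tilt [-0.0036 -0.0014] j6 [ 0.14 -0.38] t 9.35
rz 0.001
```

View pics/w5.png

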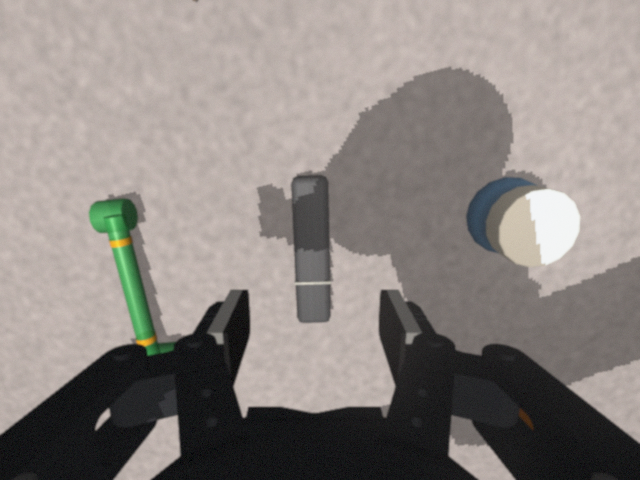

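The case runs from (311,175) to (315,322), between the fingers; the roller and cream jar are clear of them.

```bash
python3 - <<'E'
from h import *; from bench import arm;import pickle
c=pickle.load(open("w5.pkl","rb")); p=ray(c,[(311,175),(315,322),(293,250),(330,250)],13); d=p[1]-p[0];print(p[:2].mean(0),p[2:].mean(0),np.linalg.norm(d),np.linalg.norm(p[2]-p[3]),np.degrees(np.arctan2(d[1],d[0])))
s=arm.read_state();print(tool([*p[:2].mean(0),20],s))
E
```

```text
[563.51034446 -84.50128792] [564.0291352  -86.52996062] 95.02017668641446 22.76881392311582 77.48051981613001
[ 1.28834017  1.58702375 79.62560655]
```

```bash
python3 jog.py '1.3 1.5 30 0 0 -.024;1.3 1.5 60 0 0 -.024;1.3 1.5 75 0 0 -.024;1.3 1.5 75 0 0 -.024;1.3 1.5 75 0 0 -.024;1.3 1.5 75 0 0 -.024'; python3 jog.py '0 0 0 0 0 0;0 0 0 0 0 0;0 0 0 0 0 0;0 0 0 0 0 0;0 0 0 0 0 0;0 0 0 0 0 0' 12 ; python3 jog.py '0 0 -20 0 0 0;0 0 -60 0 0 0;0 0 -110 0 0 0;0 0 -150 0 0 0;0 0 -150 0 0 0;0 0 -150 0 0 0;0 0 -150 0 0 0'; python3 go.py 460 301.5 170 180
```

```text
clock: 10.0
position: [564.2, -84.2, 26.0]
ee_rot: [-0.625, 0.78, -0.001, 0.002]
contact_force: [-0.4, 0.5, 0.3]
gripper_width: 55.1
grasp_force: 0.0
clock: 10.6
position: [563.1, -84.4, 24.9]
ee_rot: [-0.625, 0.78, -0.001, 0.001]
contact_force: [-0.1, 1.7, 5.7]
gripper_width: 20.0
grasp_force: 59.3
clock: 11.3
position: [561.1, -84.4, 172.0]
ee_rot: [-0.625, 0.781, 0.001, -0.001]
contact_force: [0.3, 0.3, -1.0]
gripper_width: 19.6
grasp_force: 59.0
delta [-354.4  183.1    2.5] yaw 257.37 tilt [-0.0033  0.0003] j6 [ 0.14 -0.36] t 11.3
rz 1.35
```

```bash
python3 jog.py '-43 22 0 0 0 .15;-86 44 0 0 0 .3;-129 66 0 0 0 .45;-172 88 0 0 0 .6;-215 111 0 0 0 .75;-258 134 0 0 0 .9;-301 156 0 0 0 1.05;-354 183 0 0 0 1.2;-354 183 0 0 0 1.35;-354 183 0 0 0 1.35';python3 jog.py '0 0 0 0 0 0;0 0 0 0 0 0;0 0 0 0 0 0';python3 go.py 460 301.5 55 180; python3 - <<'E'
from h import *; from bench import arm; import pickle
c=arm.get_calibration("wrist");im=arm.get_image("wrist");cv2.imwrite("pics/w6.png",im);pickle.dump(c,open("w6.pkl","wb"))
E
```

```text
clock: 12.3
position: [459.6, 304.6, 171.4]
ee_rot: [-0.0, 1.0, -0.001, -0.001]
contact_force: [0.8, 0.3, -1.0]
gripper_width: 20.0
grasp_force: 59.0
clock: 12.6
position: [461.0, 300.0, 172.8]
ee_rot: [-0.001, 1.0, -0.001, -0.001]
contact_force: [0.5, -0.2, -2.1]
gripper_width: 20.2
grasp_force: 59.0
delta [  0.8   1.7 117.8] yaw 180.07 tilt [-0.0013 -0.0014] j6 [ 0.87 -2.44] t 12.6
rz 0.001
```

View pics/w6.png

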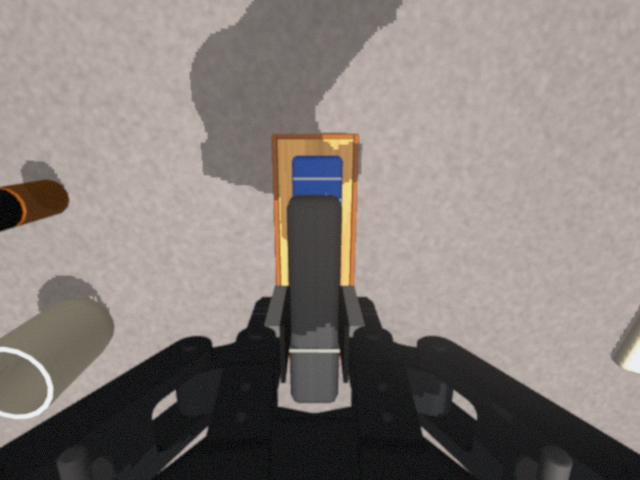

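The case is held level and lengthwise over the organiser (blue end at (317,175)), aligned with it.

```bash
python3 jog.py '1 1.5 45 0 0 0;1 1.5 85 0 0 0;1 1.5 108 0 0 0;1 1.5 108 0 0 0;1 1.5 115 0 0 0;1 1.5 119 0 0 0;1 1.5 119 0 0 0;1 1.5 119 0 0 0;1 1.5 119 0 0 0'; python3 jog.py '0 0 0 0 0 0;0 0 0 0 0 0;0 0 0 0 0 0' 34; python3 jog.py '0 0 -20 0 0 0;0 0 -60 0 0 0;0 0 -110 0 0 0;0 0 -160 0 0 0;0 0 -180 0 0 0;0 0 -180 0 0 0;0 0 -180 0 0 0'
python3 - <<'E'
from h import *; from bench import arm; import pickle
c=arm.get_calibration("wrist");im=arm.get_image("wrist");cv2.imwrite(f"pics/w7.png",im[100:340,220:420]);pickle.dump(c,open("w7.pkl","wb"))
for k in blobs(im,"dark"): 
    r=rect(c,k,42); 
    if 50<r[2]<150: print(k.mean(0),r)
for k in blobs(im,"blue"): print(k.mean(0),rect(c,k,29))
E
python3 go.py 438 79 200
```

```text
clock: 13.55
position: [460.3, 302.9, 55.4]
ee_rot: [-0.0, 1.0, 0.001, 0.001]
contact_force: [0.8, -0.4, -0.5]
gripper_width: 19.7
grasp_force: 59.0
clock: 13.85
position: [460.1, 302.7, 54.8]
ee_rot: [-0.0, 1.0, 0.0, 0.0]
contact_force: [-1.1, 0.4, 0.6]
gripper_width: 33.8
grasp_force: 0.0
clock: 14.55
position: [459.6, 302.3, 234.4]
ee_rot: [-0.0, 1.0, 0.0, -0.0]
contact_force: [-0.0, 0.2, -0.5]
gripper_width: 33.9
grasp_force: 0.0
[313.86746988 208.29919679] [4.587e+02 3.025e+02 1.071e+02 3.530e+01 1.000e-01]
delta [  21.3 -222.9   33.7] yaw 180.03 tilt [-0.002  -0.0014] j6 [ 0.88 -2.45] t 14.6
```

View pics/w7.png

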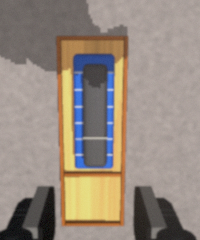

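The tray holds the organiser with the case on top, laterally centred, lying lengthwise (crop (93,65)–(94,167)).

```bash
python3 jog.py '5 -48 20 0 0 0;10 -96 40 0 0 0;15 -144 60 0 0 0;20 -192 80 0 0 0;21 -222 80 0 0 0;21 -222 80 0 0 0;21 -222 80 0 0 0;21 -222 80 0 0 0' 60;python3 - <<'E'
from h import *; from bench import arm;import pickle
c=pickle.load(open("w7.pkl","rb"));a=ray(c,[(313,165),(314,267)],43);b=ray(c,[(313,155),(315,268)],28)
print(a,a.mean(0),np.linalg.norm(a[1]-a[0]),b,b.mean(0),np.linalg.norm(b[1]-b[0]))
c=arm.get_calibration("wrist");im=arm.get_image("wrist");cv2.imwrite("pics/w8.png",im);pickle.dump(c,open("w8.pkl","wb"))
print(arm.read_state()["position"])
E
```

```text
clock: 15.4
position: [439.4, 81.0, 154.1]
ee_rot: [-0.001, 1.0, -0.0, -0.0]
contact_force: [0.2, 0.4, -0.0]
gripper_width: 60.0
grasp_force: 0.0
[[412.9373527  302.22148109]
 [507.07234148 303.07860301]] [460.00484709 302.65004205] 94.1388908576026 [[405.2426034  302.18479593]
 [513.72079587 304.05968562]] [459.48169963 303.12224078] 108.49439364634492
[439.45895629  81.30967702 154.31478596]
```

View pics/w8.png

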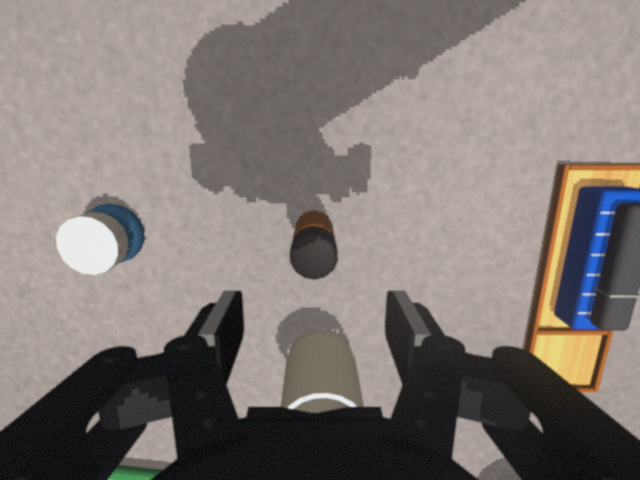

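The bottle's cap top is a disc centred near (314,255), about 46 px across; the med tray at right is intact.

```bash
python3 - <<'E'
from h import *; from bench import arm;import pickle
c=pickle.load(open("w8.pkl","rb"));p=ray(c,[(314,255),(291,255),(337,255),(314,278)],75);f=ray(c,[(314,211)],5);print(p,"foot far edge",f)
print(tool([*p[0],50],arm.read_state()))
E
```

```text
[[437.27556972  81.74796452]
 [437.29160711  67.9076151 ]
 [437.25953453  95.58641741]
 [452.14072756  81.75978248]] foot far edge [[424.66038974  81.6613736 ]]
[  2.15710819   0.46009821 104.31523875]
```

```bash
python3 jog.py '1 .5 45 0 0 0;1 .5 80 0 0 0;1 .5 104 0 0 0;1 .5 104 0 0 0;1 .5 104 0 0 0;1 .5 104 0 0 0'; python3 jog.py '0 0 0 0 0 0;0 0 0 0 0 0;0 0 0 0 0 0;0 0 0 0 0 0;0 0 0 0 0 0;0 0 0 0 0 0' 22 ; python3 jog.py '0 0 -20 0 0 0;0 0 -60 0 0 0;0 0 -100 0 0 0;0 0 -100 0 0 0;0 0 -100 0 0 0'; python3 go.py 557.7 302 150 180
```

```text
clock: 16.05
position: [439.3, 82.0, 51.9]
ee_rot: [-0.001, 1.0, 0.001, 0.001]
contact_force: [0.5, -0.4, 0.8]
gripper_width: 59.8
grasp_force: 0.0
clock: 16.65
position: [438.9, 81.4, 51.7]
ee_rot: [-0.001, 1.0, 0.0, 0.001]
contact_force: [-0.9, 1.7, 7.2]
gripper_width: 28.2
grasp_force: 58.8
clock: 17.15
position: [438.1, 81.0, 151.2]
ee_rot: [-0.0, 1.0, 0.001, 0.001]
contact_force: [-0.6, -0.5, -2.1]
gripper_width: 28.9
grasp_force: 59.3
delta [-119.6  220.9    1.8] yaw 180.0 tilt [0.0016 0.0017] j6 [ 0.55 -2.12] t 17.15
rz 0.0
```

```bash
python3 jog.py '-22 42 0 0 0 0;-44 84 0 0 0 0;-66 124 0 0 0 0;-88 164 0 0 0 0;-110 204 0 0 0 0;-120 221 0 0 0 0;-120 221 0 0 0 0;-120 221 0 0 0 0;-120 221 0 0 0 0';python3 go.py 557.7 302 55 180; python3 - <<'E'
from h import *; from bench import arm; import pickle
c=arm.get_calibration("wrist");im=arm.get_image("wrist");cv2.imwrite("pics/w9.png",im);pickle.dump(c,open("w9.pkl","wb"))
E
```

```text
clock: 18.05
position: [557.0, 300.7, 149.3]
ee_rot: [0.0, 1.0, -0.001, -0.001]
contact_force: [0.1, -0.7, -0.7]
gripper_width: 28.6
grasp_force: 59.5
delta [-1.   1.5 94.2] yaw 180.0 tilt [-0.0027 -0.002 ] j6 [ 0.75 -2.32] t 18.05
rz -0.0
```

View pics/w9.png

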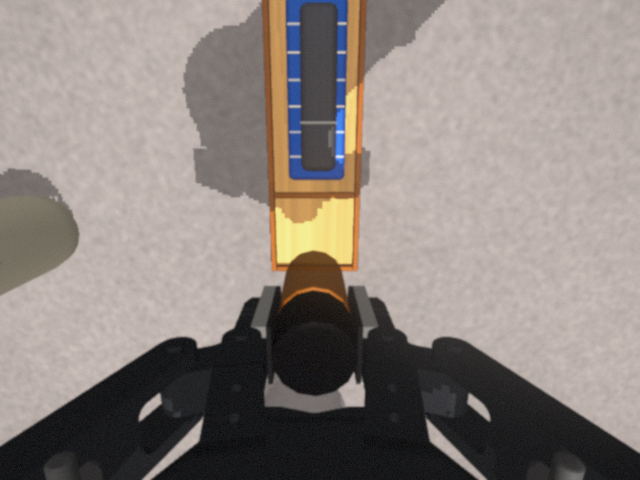

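The held bottle is upright; the small bay lies between its divider (row 194) and end rim (row 268), columns 272–358.

```bash
python3 - <<'E'
from h import *; import pickle
c=pickle.load(open("w9.pkl","rb"));print(ray(c,[(315,194),(315,270),(271,268),(358,268)],9))
E
python3 jog.py '-.5 1 45 0 0 0;-.5 1 75 0 0 0;-.5 1 84 0 0 0;-.5 1 84 0 0 0;-.5 1 84 0 0 0'; python3 go.py 557.7 302 55 180
```

```text
[[527.30640278 301.96279517]
 [587.5960202  301.97462114]
 [585.92703334 267.24247494]
 [585.89998796 335.89468347]]
clock: 18.6
position: [559.5, 303.5, 68.3]
ee_rot: [-0.001, 1.0, 0.001, 0.001]
contact_force: [-0.9, 0.3, -0.2]
gripper_width: 28.2
grasp_force: 59.4
delta [ 1.8 -1.5 13.3] yaw 180.07 tilt [0.0025 0.0014] j6 [ 0.75 -2.32] t 18.6
rz 0.001
```

```bash
python3 jog.py '1.5 -1.5 6 0 0 0;1.5 -1.5 10 0 0 0;1.5 -1.5 11 0 0 0;1.5 -1.5 11 0 0 0;1.5 -1.5 11 0 0 0'; python3 go.py 557.7 302 55 180
```

```text
clock: 19.1
position: [557.1, 301.7, 55.8]
ee_rot: [-0.0, 1.0, 0.0, 0.0]
contact_force: [-0.4, -0.1, -0.7]
gripper_width: 28.5
grasp_force: 59.5
delta [-0.6  0.3  0.8] yaw 180.06 tilt [0.0003 0.0002] j6 [ 0.75 -2.32] t 19.1
rz 0.001
```

```bash
python3 jog.py '0 0 .9 0 0 0;0 0 .9 0 0 0;0 0 .9 0 0 0'; python3 jog.py '0 0 0 0 0 0;0 0 0 0 0 0;0 0 0 0 0 0' 50; python3 jog.py '0 0 -30 0 0 0;0 0 -70 0 0 0;0 0 -120 0 0 0;0 -40 -150 0 0 0;0 -90 -150 0 0 0;0 -140 -150 0 0 0;0 -190 -150 0 0 0;0 -214 -150 0 0 0;0 -214 -150 0 0 0;0 -214 -150 0 0 0' 85
python3 jog.py '0 0 0 0 0 0;0 0 0 0 0 0'
python3 - <<'E'
from h import *; from bench import arm; import pickle
c=arm.get_calibration("wrist");im=arm.get_image("wrist");pickle.dump(c,open("w10.pkl","wb"));cv2.imwrite("pics/w10.png",im)
E
python3 go.py 557 87.5 58 180
```

```text
clock: 19.4
position: [557.2, 301.7, 54.8]
ee_rot: [-0.0, 1.0, 0.0, 0.0]
contact_force: [-0.3, 0.2, -0.5]
gripper_width: 28.6
grasp_force: 59.8
clock: 19.7
position: [557.0, 301.6, 54.8]
ee_rot: [-0.0, 1.0, 0.0, 0.0]
contact_force: [-0.1, -0.1, 0.4]
gripper_width: 49.9
grasp_force: 0.0
clock: 20.7
position: [557.3, 87.3, 204.9]
ee_rot: [0.0, 1.0, 0.0, 0.0]
contact_force: [-0.4, 0.0, 0.1]
gripper_width: 85.2
grasp_force: 0.0
clock: 20.9
position: [557.3, 88.7, 204.6]
ee_rot: [-0.001, 1.0, 0.0, -0.0]
contact_force: [0.2, -0.2, 0.2]
gripper_width: 84.9
grasp_force: 0.0
delta [  0.2  -1.2 146.5] yaw 180.14 tilt [-0.0001 -0.    ] j6 [ 0.44 -2.01] t 20.95
rz 0.002
```

View pics/w10.png

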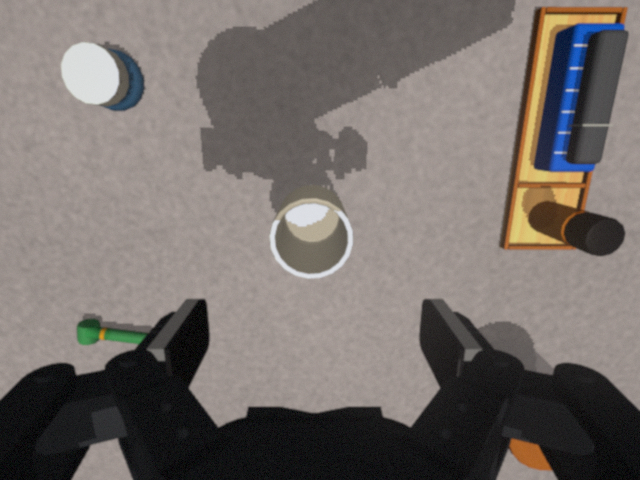

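The bottle stands in the small bay (foot ~(545,215)); the cup rim circle is centred at about (311.5,237), 82 px wide.

```bash
python3 - <<'E'
from h import *; from bench import arm;import pickle
c=pickle.load(open("w10.pkl","rb"));p=ray(c,[(311.5,237),(270,237),(353,237),(311,197),(311,277)],85);print(p.round(1),tool([*p[0],60],arm.read_state()))
E
```

```text
[[555.4  87.7]
 [555.4  58.3]
 [555.3 117.2]
 [526.8  87.4]
 [585.9  87.4]] [  1.82685419  -0.95857243 144.53816758]
```

```bash
python3 jog.py '1 -1.2 45 0 0 0;1 -1.2 85 0 0 0;1 -1.2 110 0 0 0;1 -1.2 135 0 0 0;1 -1.2 144 0 0 0;1 -1.2 144 0 0 0;1 -1.2 144 0 0 0;1 -1.2 144 0 0 0' 85; python3 jog.py '0 0 0 0 0 0;0 0 0 0 0 0;0 0 0 0 0 0;0 0 0 0 0 0;0 0 0 0 0 0' 48 ; python3 jog.py '0 0 -20 0 0 0;0 0 -60 0 0 0;0 0 -100 0 0 0;0 0 -100 0 0 0;0 0 -100 0 0 0'; python3 go.py 487 -285 160 180
```

```text
clock: 21.75
position: [557.2, 87.0, 62.2]
ee_rot: [-0.001, 1.0, 0.001, 0.001]
contact_force: [0.3, 0.3, -0.1]
gripper_width: 84.9
grasp_force: 0.0
clock: 22.25
position: [557.2, 86.7, 62.2]
ee_rot: [-0.001, 1.0, 0.0, 0.001]
contact_force: [-1.4, 1.0, 6.9]
gripper_width: 59.4
grasp_force: 65.1
clock: 22.75
position: [555.9, 86.5, 161.2]
ee_rot: [-0.0, 1.0, 0.001, 0.0]
contact_force: [-0.8, -0.5, -2.5]
gripper_width: 59.6
grasp_force: 65.3
delta [  68.9 -371.5    0.6] yaw 180.0 tilt [0.0009 0.0014] j6 [ 0.44 -2.01] t 22.75
rz 0.0
```

```bash
python3 jog.py '9 -48 0 0 0 0;18 -96 0 0 0 0;27 -144 0 0 0 0;36 -192 0 0 0 0;45 -240 0 0 0 0;54 -288 0 0 0 0;62 -330 0 0 0 0;69 -371 0 0 0 0;69 -371 0 0 0 0;69 -371 0 0 0 0';python3 jog.py '0 0 0 0 0 0;0 0 0 0 0 0;0 0 0 0 0 0'; python3 go.py 487 -285 66 180; python3 - <<'E'
from h import *; from bench import arm; import pickle
c=arm.get_calibration("wrist");im=arm.get_image("wrist");pickle.dump(c,open("w11.pkl","wb"));cv2.imwrite("pics/w11.png",im)
E
```

```text
clock: 23.75
position: [485.8, -285.2, 158.4]
ee_rot: [0.001, 1.0, 0.001, -0.002]
contact_force: [0.4, 0.9, -2.3]
gripper_width: 59.5
grasp_force: 65.8
clock: 24.05
position: [487.7, -283.6, 160.6]
ee_rot: [-0.001, 1.0, 0.0, -0.0]
contact_force: [-0.3, 0.5, -1.5]
gripper_width: 59.4
grasp_force: 65.8
delta [ 0.7 -1.4 94.6] yaw 180.15 tilt [-0.0003  0.0002] j6 [-0.24 -1.33] t 24.05
rz 0.003
```

View pics/w11.png

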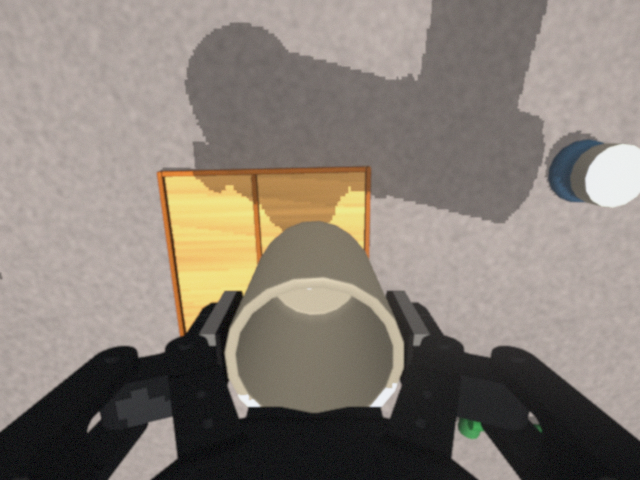

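The near (robot-side) tray corners are at (160,172) and (370,168), the bay divider at column 256, and the cup hangs upright.

```bash
python3 - <<'E'
from h import *; import pickle
c=pickle.load(open("w11.pkl","rb"));p=ray(c,[(160,172),(370,168),(256,172),(366,250),(181,330)],9);print(p.round(1))
d=p[1]-p[0];print(np.linalg.norm(d),np.degrees(np.arctan2(d[1],d[0])))
a=np.radians(np.degrees(np.arctan2(d[1],d[0]))-90);x=np.array([np.cos(a),np.sin(a)]);y=np.array([-x[1],x[0]])
o=p[:2].mean(0)+77*x;print("tray",o,"cup",o-31*x+36*y,"roller",o-44*y)
E
```

```text
[[ 443.6 -400.3]
 [ 440.2 -240.3]
 [ 443.4 -327.1]
 [ 505.7 -240.6]
 [ 578.8 -398. ]]
160.00715382255652 91.19421733506594
tray [ 518.89043464 -318.7145335 ] cup [ 487.14687353 -283.36843997] roller [ 519.80746131 -362.70497635]
```

```bash
python3 jog.py '.5 -.8 40 0 0 0;.5 -.8 70 0 0 0;.5 -.8 82 0 0 0;.5 -.8 88 0 0 0;.5 -.8 93 0 0 0;.5 -.8 93 0 0 0;.5 -.8 93 0 0 0'; python3 jog.py '0 0 0 0 0 0;0 0 0 0 0 0'; python3 go.py 487.2 -284 65.3
```

```text
clock: 24.8
position: [487.8, -285.7, 68.8]
ee_rot: [-0.001, 1.0, -0.0, 0.001]
contact_force: [0.4, -0.3, -1.9]
gripper_width: 59.6
grasp_force: 65.8
clock: 25.0
position: [487.4, -285.6, 68.4]
ee_rot: [-0.0, 1.0, -0.0, 0.001]
contact_force: [-0.5, -0.8, -2.8]
gripper_width: 59.8
grasp_force: 65.9
delta [0.2 1.6 3.1] yaw 180.05 tilt [ 0.0014 -0.0004] j6 [-0.24 -1.33] t 25.0
```

```bash
python3 jog.py '0 1 1.5 0 0 0;0 1 3 0 0 0;0 1 3 0 0 0;0 1 3 0 0 0'; python3 jog.py '0 0 0 0 0 0;0 0 0 0 0 0;0 0 0 0 0 0' 82; python3 jog.py '0 0 -30 0 0 0;0 0 -70 0 0 0;0 0 -120 0 0 0;-35 35 -135 0 0 -.15;-70 70 -135 0 0 -.3;-105 105 -135 0 0 -.45;-140 140 -135 0 0 -.6;-175 175 -135 0 0 -.75;-196 198 -135 0 0 -.9;-196 198 -135 0 0 -1.05'; python3 go.py 683 -87 120 262
```

```text
clock: 25.4
position: [487.1, -284.5, 65.2]
ee_rot: [-0.001, 1.0, -0.0, 0.0]
contact_force: [-1.7, 1.7, 4.0]
gripper_width: 59.6
grasp_force: 66.3
clock: 25.7
position: [487.1, -284.6, 64.6]
ee_rot: [-0.0, 1.0, -0.0, 0.0]
contact_force: [-0.2, 0.8, 0.2]
gripper_width: 82.2
grasp_force: 0.0
clock: 26.7
position: [685.3, -82.7, 198.1]
ee_rot: [-0.506, 0.862, 0.0, -0.0]
contact_force: [-0.6, -0.3, -0.4]
gripper_width: 82.0
grasp_force: 0.0
delta [ 4.8 -0.1 78.1] yaw 240.8 tilt [-0.0001  0.0001] j6 [ 0.11 -0.62] t 26.7
rz -0.37
```

```bash
python3 jog.py '4 0 30 0 0 -.15;4 0 60 0 0 -.3;4 0 78 0 0 -.37;4 0 78 0 0 -.37;4 0 78 0 0 -.37;4 0 78 0 0 -.37' 55; python3 - <<'E'
from h import *; from bench import arm; import pickle
c=arm.get_calibration("wrist");im=arm.get_image("wrist");pickle.dump(c,open("w12.pkl","wb"));cv2.imwrite("pics/w12.png",im)
for k in blobs(im,"green"): r=rect(c,k,10);print(k.min(0),k.max(0),r)
E
python3 go.py 683 -87 21 262
```

```text
clock: 27.3
position: [681.9, -89.9, 123.4]
ee_rot: [-0.652, 0.758, -0.001, 0.001]
contact_force: [0.6, -0.0, 0.2]
gripper_width: 55.3
grasp_force: 0.0
[290 297] [341 323] [688.9 -37.1  37.8  21.1  -8.6]
[307 202] [323 290] [682.  -84.8  64.3  10.8  82. ]
[300 159] [329 195] [ 675.1 -132.9   23.5   19.2   81.3]
delta [ -2.9  -0.4 102.5] yaw 261.37 tilt [ 0.0033 -0.    ] j6 [ 0.1  -0.25] t 27.35
rz -0.011
```

```bash
python3 jog.py '-4.8 .5 40 0 0 0;-4.8 .5 75 0 0 0;-4.8 .5 90 0 0 -.01;-4.8 .5 99 0 0 -.01;-4.8 .5 99 0 0 -.01;-4.8 .5 99 0 0 -.01';python3 jog.py '0 0 0 0 0 0;0 0 0 0 0 0'; python3 go.py 682 -85 22 261.8
```

```text
clock: 27.95
position: [682.4, -85.1, 24.5]
ee_rot: [-0.656, 0.755, -0.001, 0.001]
contact_force: [0.3, 0.6, 0.4]
gripper_width: 55.2
grasp_force: 0.0
clock: 28.15
position: [681.9, -84.9, 24.2]
ee_rot: [-0.656, 0.755, -0.001, 0.001]
contact_force: [-0.3, -0.4, -0.6]
gripper_width: 55.2
grasp_force: 0.0
delta [ 0.  -0.1  2.2] yaw 261.98 tilt [0.0026 0.0001] j6 [ 0.11 -0.25] t 28.15
rz 0.003
```

```bash
python3 jog.py '0 0 1.5 0 0 0;0 0 1.5 0 0 0'; python3 jog.py '0 0 0 0 0 0;0 0 0 0 0 0;0 0 0 0 0 0;0 0 0 0 0 0;0 0 0 0 0 0;0 0 0 0 0 0' 4 ; python3 jog.py '0 0 -20 0 0 0;0 0 -60 0 0 0;0 0 -110 0 0 0;0 0 -160 0 0 0;0 0 -180 0 0 0;0 0 -180 0 0 0;0 0 -180 0 0 0'; python3 go.py 524 -370 200 181.2
```

```text
clock: 28.35
position: [681.1, -85.0, 21.4]
ee_rot: [-0.656, 0.755, -0.0, 0.0]
contact_force: [-0.0, -0.7, 0.1]
gripper_width: 55.1
grasp_force: 0.0
clock: 28.95
position: [681.2, -85.0, 21.4]
ee_rot: [-0.656, 0.755, -0.0, 0.0]
contact_force: [-1.3, -0.2, 2.0]
gripper_width: 9.2
grasp_force: 58.6
clock: 29.65
position: [680.3, -84.7, 200.3]
ee_rot: [-0.656, 0.755, 0.001, -0.0]
contact_force: [0.1, 0.6, -0.6]
gripper_width: 8.9
grasp_force: 58.7
delta [3.043e+02 1.148e+02 2.000e-01] yaw 261.95 tilt [-0.0014  0.0009] j6 [ 0.11 -0.25] t 29.65
rz 1.409
```

```bash
python3 jog.py '46 17 0 0 0 .15;92 34 0 0 0 .3;138 52 0 0 0 .45;184 70 0 0 0 .6;230 87 0 0 0 .75;276 104 0 0 0 .9;304 115 0 0 0 1.05;304 115 0 0 0 1.2;304 115 0 0 0 1.35;304 115 0 0 0 1.409';python3 jog.py '0 0 0 0 0 0;0 0 0 0 0 0;0 0 0 0 0 0'; python3 go.py 524 -370 25 181.2; python3 - <<'E'
from h import *; from bench import arm; import pickle
c=arm.get_calibration("wrist");im=arm.get_image("wrist");pickle.dump(c,open("w13.pkl","wb"));cv2.imwrite("pics/w13.png",im)
for k in blobs(im,"green"): print("g",k.min(0),k.max(0),rect(c,k,190))
for k in blobs(im,"wood"): print("w",k.min(0),k.max(0),rect(c,k,7))
E
```

```text
clock: 30.65
position: [523.1, -369.8, 197.8]
ee_rot: [-0.008, 1.0, 0.001, -0.003]
contact_force: [-0.1, 0.0, -1.7]
gripper_width: 9.3
grasp_force: 58.7
clock: 30.95
position: [524.5, -369.6, 200.0]
ee_rot: [-0.011, 1.0, 0.0, -0.001]
contact_force: [-0.2, 0.4, -0.6]
gripper_width: 9.3
grasp_force: 58.7
delta [ 1.00e-01 -5.00e-01  1.75e+02] yaw 181.31 tilt [-0.0019  0.0009] j6 [-0.36 -1.19] t 30.95
rz 0.002
g [292 384] [336 413] [ 567.6 -367.8   20.1   15.6  -88.7]
g [300 236] [328 379] [ 524.2 -368.8   65.9   12.3    1.3]
g [288 162] [342 225] [ 474.8 -369.5   24.1   20.4    1.3]
w [300 376] [328 388] [ 699.9 -364.8   29.2   14.7  -88.7]
w [  0 251] [ 76 289] [ 581.4 -630.3   76.8   38.4  -88.7]
w [275 122] [469 291] [ 518.4 -319.6  165.7  154.9  -88.7]
```

View pics/w13.png

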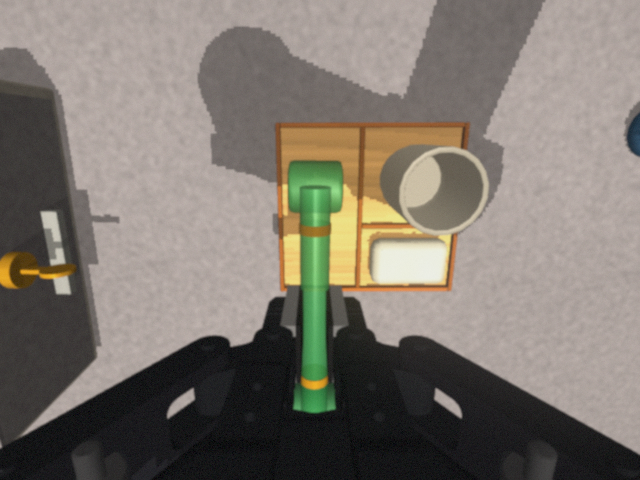

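The cup stands in its square bay beside the soap; the roller is aligned with and over the long bay (columns 280–360).

```bash
python3 jog.py '0 0 48 0 0 0;0 0 95 0 0 0;0 0 135 0 0 0;0 0 155 0 0 0;0 0 165 0 0 0;0 0 171 0 0 0;0 0 171 0 0 0;0 0 171 0 0 0;0 0 171 0 0 0'; python3 go.py 524 -369.5 24.8 181.3
```

```text
clock: 31.9
position: [525.6, -370.3, 31.8]
ee_rot: [-0.011, 1.0, -0.001, 0.001]
contact_force: [-0.4, 0.5, -1.4]
gripper_width: 9.4
grasp_force: 58.7
delta [1.6 0.9 7. ] yaw 181.26 tilt [ 0.0027 -0.0012] j6 [-0.36 -1.19] t 31.9
rz -0.001
```

```bash
python3 jog.py '1 1 3 0 0 0;1 1 5 0 0 0;1 1 6 0 0 0;1 1 6 0 0 0;1 1 6 0 0 0'; python3 jog.py '0 0 .6 0 0 0;0 0 .6 0 0 0;0 0 .6 0 0 0'
```

```text
clock: 32.4
position: [523.7, -369.0, 24.4]
ee_rot: [-0.011, 1.0, 0.0, -0.0]
contact_force: [-1.3, 0.7, 0.8]
gripper_width: 9.3
grasp_force: 59.0
clock: 32.7
position: [523.7, -368.9, 24.3]
ee_rot: [-0.011, 1.0, -0.0, -0.0]
contact_force: [-2.6, 1.6, 5.1]
gripper_width: 9.4
grasp_force: 59.3
```

Roller is down on the floor; release narrowly, lift away, and measure the final state.

```bash
python3 jog.py '0 0 0 0 0 0;0 0 0 0 0 0;0 0 0 0 0 0' 26; python3 jog.py '0 0 -20 0 0 0;0 0 -60 0 0 0;0 0 -110 0 0 0;0 0 -160 0 0 0;0 0 -200 0 0 0;0 0 -230 0 0 0;0 0 -230 0 0 0;0 0 -230 0 0 0'
python3 - <<'E'
from h import *; from bench import arm; import pickle
for n in("wrist","side","scene"):
    c=arm.get_calibration(n);im=arm.get_image(n);cv2.imwrite(f"pics/{n}14.png",im)
    for col,z in(("green",13),("blue",16),("dark",40),("wood",7)):
        for k in blobs(im,col):
            r=rect(c,k,z)
            if 300<np.hypot(*r[:2])<900 and r[2]<220 and r[0]>300: print(n,col,k.mean(0).round(),r)
# bystanders: change against first pictures
for n,pts in(("scene",dict(pump=(244,385),cotton=(461,212),cream=(245,233))),("side",dict(pump=(346,130),cotton=(182,295),cream=(402,247)))):
    a,b=cv2.imread(f"pics/{n}0.png"),cv2.imread(f"pics/{n}14.png")
    for k,(x,y) in pts.items():
        A,B=(cv2.cvtColor(i[y-28:y+28,x-24:x+24],6).astype(np.float32) for i in(a,b));print(n,k,cv2.phaseCorrelate(A,B))
E
```

```text
clock: 33.0
position: [523.8, -369.0, 23.3]
ee_rot: [-0.011, 1.0, -0.0, 0.0]
contact_force: [0.5, 0.5, -0.1]
gripper_width: 26.0
grasp_force: 0.0
clock: 33.8
position: [523.8, -368.8, 253.9]
ee_rot: [-0.011, 1.0, 0.0, 0.001]
contact_force: [-0.1, 0.7, -0.3]
gripper_width: 26.0
grasp_force: 0.0
wrist green [313. 250.] [ 570.4 -367.2   36.6   19.1  -88.8]
wrist green [314. 205.] [ 522.8 -368.1   62.9    8.5    1.2]
wrist green [314. 156.] [ 473.7 -369.2   21.4   18.     1.2]
wrist dark [601. 135.] [ 447.7 -109.6   28.5   11.5   14.1]
wrist wood [ 80. 248.] [ 575.5 -619.4   70.5   35.3  -88.8]
wrist wood [365. 193.] [ 518.6 -319.6  165.4  155.5  -88.6]
side blue [290. 381.] [459.6 302.  111.4  39.8   1.8]
side dark [295. 379.] [442.3 311.8  65.8  16.8  13.8]
side dark [244. 334.] [569.1 289.5  37.5  27.8 -51.3]
side wood [278. 372.] [4.869e+02 3.004e+02 2.023e+02 7.020e+01 1.000e-01]
side wood [178. 283.] [774.8 256.5  91.   81.4 -48. ]
side wood [425. 175.] [ 516.4 -319.7  172.1  156.9  -88.5]
scene dark [407. 160.] [545.9 322.5  45.5  28.8 -55.9]
scene dark [375. 144.] [4.624e+02 3.009e+02 9.610e+01 2.620e+01 3.000e-01]
scene dark [516.  99.] [590.4 677.3 167.5  29.6  72.8]
scene wood [ 45. 417.] [ 507.5 -580.8   48.6   31.3  -79.1]
scene wood [173. 329.] [ 519.6 -320.1  164.2  157.1  -88.6]
scene wood [464. 204.] [703.9 349.7  89.   81.7 -49.2]
scene wood [380. 162.] [4.899e+02 3.014e+02 2.024e+02 7.260e+01 1.000e-01]
scene pump ((-0.06445874661468665, 0.012926542331062052), 1.002629010544883)
scene cotton ((0.002696139004932263, -0.08605011115500716), 0.9549638741546207)
scene cream ((-0.013747100035878645, 0.014854873968218385), 0.9789496057563358)
side pump ((-0.04979442000889378, 0.04967306198715704), 0.9354279203547372)
side cotton ((-0.11075954653000508, 0.019446279982020087), 1.0017876787318123)
side cream ((0.03110116123693274, -0.005730767550911509), 0.8824310233195622)
```

Everything measures in place, and the bystanders have not moved.

```bash
python3 -c "
from bench import arm; print(arm.job_done())"
```

```text
the job is handed in; nothing more can be done
None
```

I made up both kits and handed the job in at about 34 s on the robot clock; final camera measurements put all five items in place and the cream jar, soap pump and cotton jar unmoved.

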